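# Lay out the output-stage parts on the acrylic tray

## Task

Lay out the amplifier parts on the acrylic tray: put the blue mica pad centred on top of the heat sink, long side along the heat sink's long side, and the power transistor centred on the pad, its long side along the pad's. Stand the volume pot, shaft up, on the tray's black line midway between the heat sink and the grommet tin, and stand the brass jack socket, flange down, on the same line directly behind the pot (on the side away from the robot) with a gap of about 20 mm between them. Leave the tin, the solder reel and the capacitor where they are.

Things in the scene. Friction and masses are not known exactly. Their poses are not given: they have to be found in the camera images.
- tray: Clear greyish acrylic tray, 160 (x) by 320 (y) mm, on two aluminium rails 440 mm long; fixed, does not slide. Origin: desk level under the tray's centre; its flat top is 20 mm above the origin. +x of its frame points to the far side from the robot (behind), y runs along the tray's length, from end to end. A thin black line across the top marks y = 0, midway between heat sink and tin. Lips 6 mm wide and 6 mm high at the two ends only.
- heatsink: Finned dark grey metal heat sink, fixed on the tray, centred 105 mm from the tray's middle towards either one end or the other. Flat top plate 78 (x) by 58 (y) mm; fins below, along x, 92 mm long. Height 30 mm: origin at the centre of its underside, flat top 30 mm above it. Long side along its x, which is parallel to the tray's x.
- grommet_tin: Round open dark metal tin of black rubber grommets, diameter 64, height 24 mm, 0.3 kg, loose, standing on the tray 105 mm from its middle at the end opposite to the heat sink. Origin: centre of its underside. Not to be moved.
- mica_pad: Blue mica insulator pad, flat rectangular plate 54 (x) by 40 (y) by 7 (z) mm, loose, about 35 g, lying flat on the desk. Origin: centre of its underside.
- transistor: Power transistor in a metal can: dark flange 44 (x) by 30 (y) by 4 mm at the bottom, round steel can of diameter 24 mm on it, total height 17 mm, about 40 g, loose. Origin: centre of its underside.
- volume_pot: Steel volume potentiometer standing on its back: round body of diameter 34 and height 16 mm, above it a bushing of diameter 12 up to 24 mm and a shaft of diameter 8 up to 40 mm; three small solder lugs stick out 8 mm from the body on its -x side. Loose, about 70 g. Origin: centre of its underside.
- jack_socket: Brass jack socket standing on its flange: flange of diameter 32 and height 6 mm, barrel of diameter 22 up to 30 mm with a dark hole in the top. Loose, about 60 g. Origin: centre of its underside.
- solder_reel: Bystander: small reel of solder with black flanges, diameter 56, height 36 mm, standing on the desk. Origin: centre of its underside. Leave alone.
- capacitor_can: Bystander: aluminium capacitor can, diameter 36, height 50 mm, standing on the desk. Origin: centre of its underside. Leave alone.
Mind the look-alikes: they are no part of the job. Leave any orange look-alike of the transistor alone. Of the things that look like the jack_socket, take the one that is farthest to the robot's left at the start.

How it is judged:
By the outcome, as a careful person would: the job done as asked, in the order asked, and still so for the second after the job is handed in, with the robot touching nothing.
It also fails if it takes over 88 s, if anything falls off the work surface, if the arm or the gripper's body presses on something with over 40 N, if the wrist force passes 120 N, or if a joint passes its speed limit or range.

## Robot

A 6-joint arm with a two-finger parallel gripper is mounted at the origin on the work surface. World frame = base frame: x ahead of the robot, y to its left, z up, the work surface at z = 0. Lengths are in m, angles in rad, forces in N, time in s.
With the tool pointing down it reaches from about 0.4 to 0.825 m from the base axis. Payload 7 kg.
Tool frame: the origin (TCP) lies midway between the tips of the shut fingers; the grasp point (between the pads) lies 19 mm behind it (r.tcp_to_grasp is the distance from the TCP to the grasp point, in m); y points along the fingers, x is the direction in which the jaws open and shut, and the axes are right-handed (so a half turn about y gives the same grasp; the last joint's range is limited). The gripper opens to 88 mm and grips with 3 to 60 N. Pads are 19 mm wide; open, the fingers measure 130 mm over their backs; the gripper's body (78 mm by 193 mm) begins 47 mm behind the grasp point.
Start: joints at [1.565, 0.359, 0.012, 0, -1.224, -0.288], TCP at [0.195, 0.646, 0.227] pointing down, gripper open.
Joint ranges: [-3.07, 3.07], [-1.43, 2.12], [-1.02, 1.25], [-3.03, 1.67], [-3.05, -0], [-3.03, 3.03]. Speed limits (rad/s): [2.39, 2.39, 3.01, 3.14, 3.14, 3.14].

## Interface

Orientations are given as a unit quaternion [x, y, z, w].
In Python, from plant import r, planner, telemetry, vision gives the robot as it stands. Calls block until the motion is done:
- r.movep(position, orientation): joint-space move of the TCP to a pose.
- r.servo_line(position, orientation=None, rate=0.15, stop_force=None): straight line of the TCP; orientation=None keeps the orientation; rate is the mean speed in m/s. With stop_force (N) it stops when the force on the tool has changed by that much, and returns True; else False.
- r.move_joints(angles): joint-space move.
- r.command_gripper(opening, squeeze=None): finger opening in m; squeeze is the grip in N (None keeps the last); returns when the fingers have stopped.
- r.hold(seconds).
- planner.inverse_kinematics(position, orientation): joint angles nearest the present ones, or None.
- telemetry.sense(): the state.
- vision.snapshot(name): name is "scene" or "top" or "wrist"; returns the picture (400x640x3 uint8, blue, green, red); there is no depth.
- vision.camera_params(name): a dict with "mtx" (3x3 intrinsics, pixels), "camera_from_world" (4x4, takes a point from world to camera coordinates). Camera axes: x right, y down, z forward; pixel columns grow to the right and rows downward; lengths in m; the calibration is good to about 2 mm. A picture is of the moment at which its call begins: read the wrist's pose just before it. camera_params takes no time and is no camera call; for the wrist camera it gives the pose at the moment of the call.
A pose or a line that the arm cannot do raises r.PlanningError and nothing moves.
- r.sign_off(): hands the job in, once; it reports no verdict.
The state is a dict: "time_s": time; "joint_pos": joint angles; "qd": joint speeds; "joint_efforts": joint torques, N m; "tool_pos": TCP position; "ee_rot": TCP orientation; "contact_force": force on the tool from outside, world axes, zero at the start; "moment": the same for the moment, N m; "width": finger opening in m.
Only numpy, scipy, OpenCV 4.12 (cv2) and the standard library are available. Lean on these libraries where they do the work, as an engineer would, in place of code of your own. Each camera call takes 0.05 s, during which the arm holds its last target.

## Working session

There is one attempt and no reset: what is moved stays moved. The work goes in short steps, each a Python script; the robot and the scene stay as the last script left them, time stands still between calls to the robot, and variables do not carry over. Pictures are saved under pics/ and viewed, and the job is handed in when it is done.

```bash
ls; mkdir -p pics; python3 - <<'E'
from plant import r, planner, telemetry, vision
import cv2,numpy as np
s=telemetry.sense(); print(s['time_s'],s['tool_pos'],s['ee_rot'],s['width'],r.tcp_to_grasp)
for n in ("scene","top","wrist"):
    p=vision.camera_params(n); print(n,np.round(p['mtx'],1).tolist(),np.round(p['camera_from_world'],3).tolist())
    cv2.imwrite(f'pics/{n}0.png',vision.snapshot(n))
E
```

```text
pics
0.0 [0.19536128 0.64559007 0.22563397] [ 0.42182503 -0.56744193  0.56821169 -0.42096173] 0.08773774016392527 0.0188
scene [[375.8, 0.0, 322.0], [0.0, 375.8, 202.8], [0.0, 0.0, 1.0]] [[0.878, 0.479, 0.019, -0.473], [0.367, -0.645, -0.67, -0.157], [-0.309, 0.595, -0.742, 1.34], [0.0, 0.0, 0.0, 1.0]]
top [[364.0, 0.0, 324.4], [0.0, 364.0, 199.3], [0.0, 0.0, 1.0]] [[-0.007, -1.0, 0.006, -0.002], [-0.976, 0.006, -0.217, 0.544], [0.217, -0.007, -0.976, 0.757], [0.0, 0.0, 0.0, 1.0]]
wrist [[288.3, 0.0, 315.0], [0.0, 288.3, 200.9], [0.0, 0.0, 1.0]] [[-0.289, -0.957, 0.001, 0.675], [-0.914, 0.276, 0.299, -0.037], [-0.286, 0.085, -0.954, 0.39], [0.0, 0.0, 0.0, 1.0]]
```

View pics/top0.png

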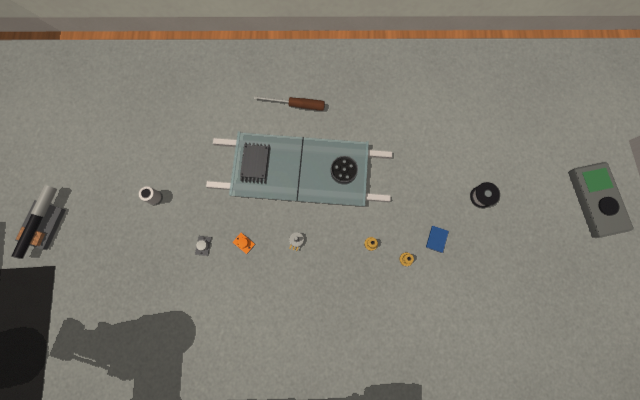

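View pics/scene0.png

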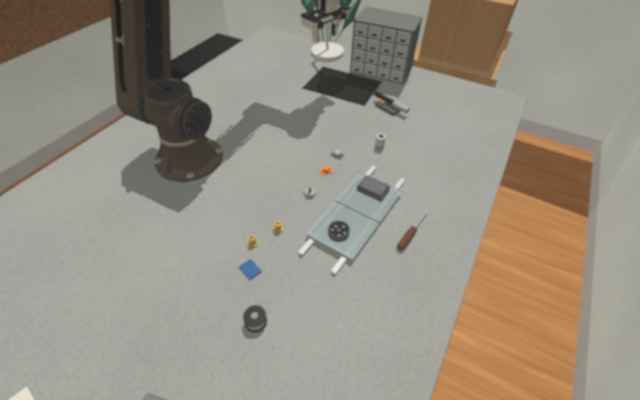

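View pics/wrist0.png

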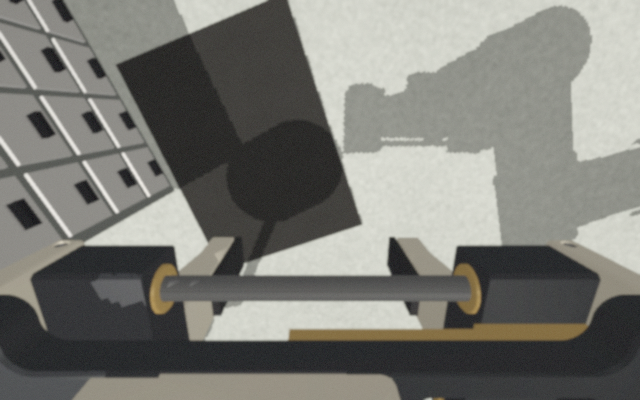

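Top view (up = +x, left = +y): steel transistor (203,244), orange look-alike (243,243), pot (297,241), jack-like sockets (372,243) and (407,259), pad (437,239), heat sink (255,162), tin (344,170), reel (485,195), capacitor (150,195). The socket at (372,243) is further left (+y), so it is the one meant. Next I'll get coarse positions and enlarged crops.

```bash
cat > h.py <<'E'
from plant import r, planner, telemetry, vision
import cv2,numpy as np
from scipy.spatial.transform import Rotation as R
def ray(p,uv,z):
    M=np.array(p['camera_from_world']);K=np.array(p['mtx'])
    c=-M[:3,:3].T@M[:3,3]; d=M[:3,:3].T@np.linalg.inv(K)@np.array([uv[0],uv[1],1.])
    return c+d*(z-c[2])/d[2]
def proj(p,X):
    M=np.array(p['camera_from_world']);K=np.array(p['mtx'])
    q=K@(M[:3,:3]@np.asarray(X,float)+M[:3,3]); return q[:2]/q[2]
def q_down(a):
    "tool pointing down, jaw axis (tool x) at world angle a"
    x=np.array([np.cos(a),np.sin(a),0]);y=np.array([0,0,-1.]);z=np.cross(x,y)
    return R.from_matrix(np.c_[x,y,z]).as_quat()
E
python3 - <<'E'
from h import *
p=vision.camera_params('top'); I=cv2.imread('pics/top0.png')
print('cam',-np.array(p['camera_from_world'])[:3,:3].T@np.array(p['camera_from_world'])[:3,3])
for n,uv,z in [('trans',(203,244),.017),('orange',(243,243),.017),('pot',(297,241),.016),('jack',(372,243),.03),('jack2',(407,259),.03),('pad',(437,239),.007),('hs',(255,162),.05),('tin',(344,170),.044),('line t',(303,137),.02),('line b',(297,201),.02),('reel',(485,193),.036),('cap',(148,193),.05)]:
    X=ray(p,uv,z); print(n,X.round(3),np.hypot(*X[:2]).round(3))
a=R.from_quat(telemetry.sense()['ee_rot']).as_matrix(); print(a.round(2))
c=I[215:275,180:460]; cv2.imwrite('pics/crop0.png',cv2.resize(c,None,fx=2.85,fy=2.85,interpolation=cv2.INTER_CUBIC))
c=I[115:220,195:400]; cv2.imwrite('pics/crop1.png',cv2.resize(c,None,fx=3.8,fy=3.8,interpolation=cv2.INTER_CUBIC))
E
```

```text
cam [3.66839971e-01 5.64557543e-04 8.57078286e-01]
trans [0.45  0.274 0.017] 0.527
orange [0.452 0.182 0.017] 0.487
pot [0.456 0.058 0.016] 0.459
jack [ 0.448 -0.113  0.03 ] 0.462
jack2 [ 0.412 -0.191  0.03 ] 0.454
pad [ 0.459 -0.269  0.007] 0.532
hs [0.636 0.155 0.05 ] 0.654
tin [ 0.617 -0.052  0.044] 0.619
line t [0.709 0.045 0.02 ] 0.711
line b [0.549 0.059 0.02 ] 0.552
reel [ 0.562 -0.379  0.036] 0.678
cap [0.563 0.395 0.05 ] 0.688
[[-0.29 -0.    0.96]
 [-0.96 -0.   -0.29]
 [ 0.   -1.    0.  ]]
```

View pics/crop0.png

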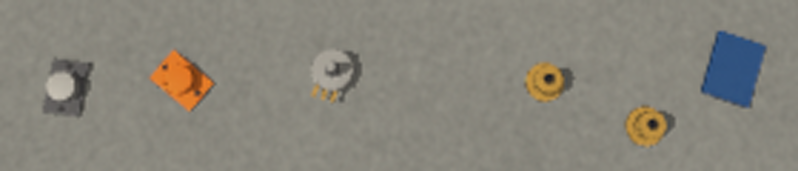

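View pics/crop1.png

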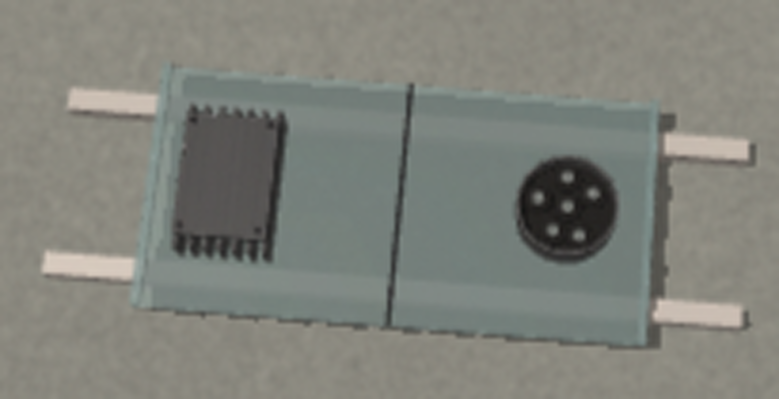

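The crop confirms it: brass sockets at (372,243) and (407,259), with the left one being the target. The steel transistor is separate from the orange one. Next: wrist-camera geometry, then close views.

```bash
python3 - <<'E'
from h import *
s=telemetry.sense();p=vision.camera_params('wrist');M=np.array(p['camera_from_world'])
T=R.from_quat(s['ee_rot']).as_matrix()
c=-M[:3,:3].T@M[:3,3]
print('cam in tool',T.T@(c-s['tool_pos']),'axis',T.T@M[2,:3])
for uv in [(320,200),(320,20),(320,235)]:
    print(uv,T.T@(ray(p,uv,0)-s['tool_pos']))
q=q_down(-np.pi/2)
for pos in [(.40,.22,.25),(.47,.07,.30),(.40,-.2,.25),(.40,-.27,.25),(.46,-.27,.012)]:
    j=planner.inverse_kinematics(pos,q); print(pos,None if j is None else np.round(j,2))
E
```

```text
cam in tool [-0.00069657 -0.15698255  0.08111696] axis [-2.18968383e-05  9.54248900e-01 -2.99013440e-01]
(320, 200) [ 0.00629709  0.22587013 -0.03745965]
(320, 20) [0.00494423 0.22589521 0.18169781]
(320, 235) [ 0.00662395  0.22586407 -0.09041101]
(0.4, 0.22, 0.25) [ 0.94 -0.03 -0.41  0.   -1.19  0.63]
(0.47, 0.07, 0.3) [ 0.56 -0.02 -0.29  0.   -1.3   1.01]
(0.4, -0.2, 0.25) [-0.02 -0.04 -0.42  0.   -1.19  1.59]
(0.4, -0.27, 0.25) [-0.19  0.02 -0.36  0.   -1.19  1.76]
(0.46, -0.27, 0.012) [-0.16  0.37 -0.55  0.   -0.65  1.73]
```

```bash
python3 - <<'E'
from h import *
import pickle
q=q_down(-np.pi/2); P={}
for n,pos in [('A',(.40,.19,.22)),('B',(.55,.06,.30)),('C',(.40,-.20,.20))]:
    r.movep(pos,q); r.hold(.15)
    P[n]=vision.camera_params('wrist'); cv2.imwrite(f'pics/w{n}.png',vision.snapshot('wrist'))
    print(n,telemetry.sense()['time_s'],telemetry.sense()['tool_pos'])
pickle.dump(P,open('P.pkl','wb'))
E
```

```text
A 2.1667 [0.4000052  0.19057777 0.21986653]
B 3.2333 [0.54942065 0.06082432 0.29988864]
C 4.6417 [ 0.40086232 -0.19939685  0.20018043]
```

View pics/wA.png

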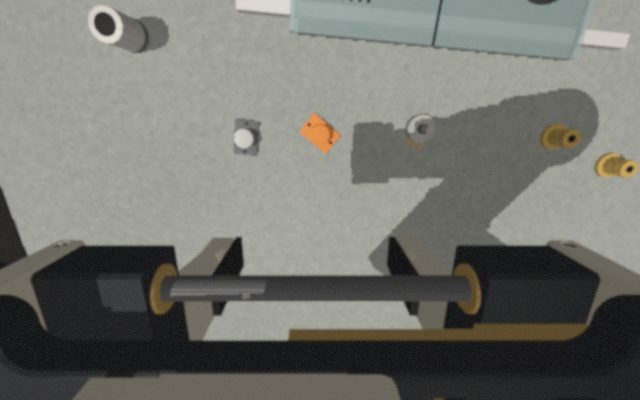

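View pics/wB.png

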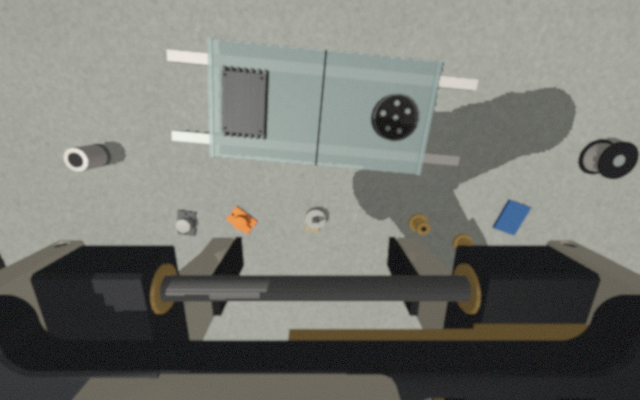

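View pics/wC.png

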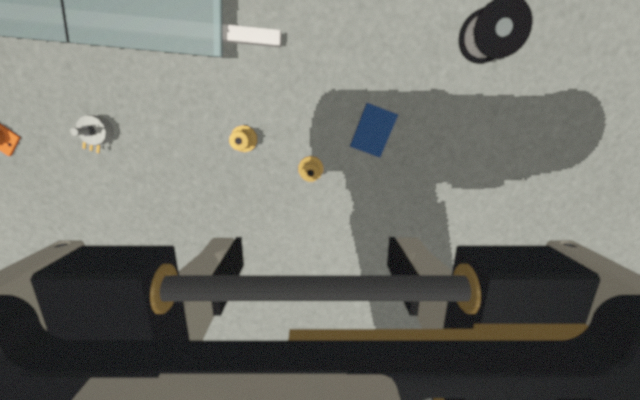

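View A shows the transistor at (245,137) and the pot at (421,127). View B shows the tray with the line from (326,50) to (316,165), the heat sink at (245,102) and the tin at (395,117). View C shows the pad at (373,130) and sockets at (243,138) and (311,169). Next I'll measure the pad, heat sink and line.

```bash
cat >> h.py <<'E'
def blobs(m,amin=60):
    m=cv2.morphologyEx(m.astype(np.uint8)*255,cv2.MORPH_OPEN,np.ones((3,3)))
    cs,_=cv2.findContours(m,cv2.RETR_EXTERNAL,cv2.CHAIN_APPROX_NONE)
    return [c for c in cs if cv2.contourArea(c)>amin]
def rectw(p,c,z):
    "min-area rectangle of a contour cast onto plane z: centre, (long,short), yaw of long side"
    X=np.array([ray(p,u,z)[:2] for u in c[:,0].astype(float)])
    b=cv2.boxPoints(cv2.minAreaRect((X*1000).astype(np.float32)))/1000
    e=[b[1]-b[0],b[2]-b[1]]; l=[np.linalg.norm(v) for v in e]; i=int(np.argmax(l))
    return b.mean(0),(l[i],l[1-i]),(np.arctan2(e[i][1],e[i][0])+np.pi/2)%np.pi-np.pi/2
def pad_blob(I):
    h=cv2.cvtColor(I,cv2.COLOR_BGR2HSV); return blobs((h[...,0]>100)&(h[...,0]<125)&(h[...,1]>120))
E
python3 - <<'E'
from h import *
import pickle
P=pickle.load(open('P.pkl','rb'))
I=cv2.imread('pics/wC.png')
for c in pad_blob(I): print('pad C',cv2.contourArea(c),c.mean(0),*rectw(P['C'],c,.004))
I=cv2.imread('pics/wB.png')
for c in pad_blob(I): print('pad B',cv2.contourArea(c),*rectw(P['B'],c,.004))
# tray
h=cv2.cvtColor(I,cv2.COLOR_BGR2HSV); print(h[130,280],h[130,500],h[100,245],h[100,323:327])
m=(h[...,0]>80)&(h[...,0]<100)&(h[...,1]>35); m=cv2.morphologyEx(m.astype(np.uint8),cv2.MORPH_CLOSE,np.ones((9,9)))
for c in blobs(m,3000):
    print('tray',cv2.contourArea(c),*rectw(P['B'],cv2.convexHull(c),.02))
g=I.max(2)
dark=(g<75); roi=np.zeros_like(dark); roi[45:175,200:440]=1
for c in blobs(dark&roi,150):
    print('dark',cv2.boundingRect(c),*rectw(P['B'],c,.05),*rectw(P['B'],c,.044))
# line: darkest column per row
L=[]
for v in range(56,160):
    row=g[v,300:345].astype(float); w=np.clip(np.median(row)-row-25,0,None)
    if w.sum()>0: L.append(ray(P['B'],((w*np.arange(300,345)).sum()/w.sum(),v),.02)[:2])
L=np.array(L); vx=cv2.fitLine((L*1000).astype(np.float32),cv2.DIST_HUBER,0,.01,.01).ravel()
print('line',vx[:2],vx[2:]/1000,np.degrees(np.arctan2(vx[1],vx[0])),L[0],L[-1],len(L))
E
```

```text
pad C 1324.5 [[373.23703704 129.76296296]] [ 0.4602828  -0.26789057] (np.float32(0.0513607), np.float32(0.03798599)) -0.3415861
pad B 600.0 [ 0.46102226 -0.2672899 ] (np.float32(0.04978293), np.float32(0.03895229)) -0.3394543
[ 81  20 168] [ 40  14 109] [ 20   6 121] [[ 78  21 148]
 [ 83  19 158]
 [ 81  21 160]
 [ 78  20 162]]
tray 22448.0 [0.22572878 0.03005865] (np.float32(1.2641146), np.float32(0.23795317)) 1.5189854
tray 3075.5 [ 0.374992   -0.29995933] (np.float32(0.24077359), np.float32(0.0749923)) 1.5214177
dark (372, 96, 45, 44) [ 0.6213279  -0.04567461] (np.float32(0.060073685), np.float32(0.056023687)) -1.5684954 [ 0.62118906 -0.04725707] (np.float32(0.06095994), np.float32(0.056850225)) -1.5685035
line [ 0.99629503 -0.08600106] [0.6384782  0.05340393] -4.9335923 [0.70207688 0.04789452] [0.56047255 0.06019686] 104
```

Pad at (0.4606, -0.2677), yaw -0.340, consistent in two views. I'll pick it, then take a closer tray view.

```bash
python3 - <<'E'
from h import *
import pickle
q=q_down(-.340-np.pi/2)
r.command_gripper(.06,15)
r.movep((.4606,-.2677,.06),q)
st=r.servo_line((.4606,-.2677,.0015),rate=.06,stop_force=5)
print('stop',st,telemetry.sense()['tool_pos'])
r.command_gripper(.03,15); print('w',telemetry.sense()['width'])
r.servo_line((.4606,-.2677,.10),rate=.15); print('w',telemetry.sense()['width'])
r.movep((.52,.06,.20),q_down(-.086-np.pi/2)); r.hold(.2)
P={'D':vision.camera_params('wrist')}; cv2.imwrite('pics/wD.png',vision.snapshot('wrist'))
pickle.dump(P,open('PD.pkl','wb'));s=telemetry.sense();print(s['time_s'],s['width'],s['tool_pos'])
E
```

```text
stop False [ 0.46090342 -0.26780148  0.00180135]
w 0.0397460806696005
w 0.03984487042287541
10.0167 0.03970664068134633 [0.51998314 0.05909015 0.19972446]
```

View pics/wD.png

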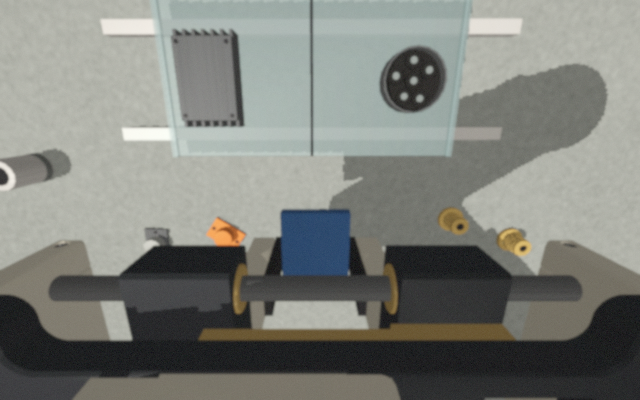

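```bash
python3 - <<'E'
from h import *
I=cv2.imread('pics/wD.png')
cv2.imwrite('pics/zD.png',cv2.resize(I[0:165,145:485],None,fx=2.3,fy=2.3,interpolation=cv2.INTER_CUBIC))
cv2.imwrite('pics/zD2.png',cv2.resize(I[20:135,160:255],None,fx=5,fy=5,interpolation=cv2.INTER_CUBIC))
E
```

```text
(no output)
```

View pics/zD2.png

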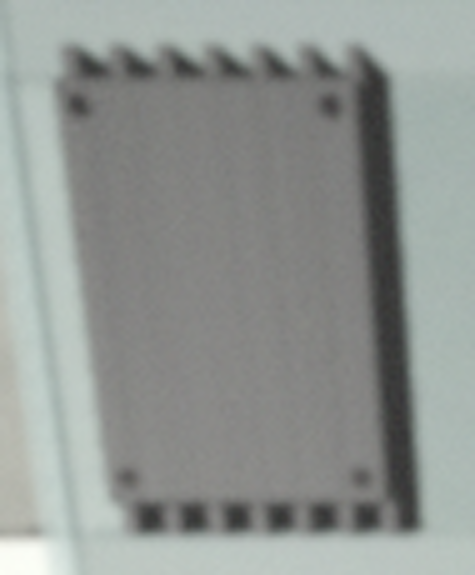

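The crop shows the top plate's corners at (62,82), (358,80), (386,500) and (112,499) in crop pixels. I'll refine with a grey mask and cross-check against the line and tray.

```bash
python3 - <<'E'
from h import *
import pickle
p=pickle.load(open('PD.pkl','rb'))['D']
I=cv2.imread('pics/wD.png')
C=[(62,82),(358,80),(386,500),(112,499)]
X=np.array([ray(p,((u+.5)/5-.5+160,(v+.5)/5-.5+20),.05)[:2] for u,v in C])
print('corners',X.round(4).tolist(),'sides',np.linalg.norm(X-np.roll(X,-1,0),axis=1).round(4),'centre',X.mean(0))
g=I.max(2).astype(int); sat=g-I.min(2)
m=np.zeros(g.shape,bool); m[33:122,168:240]=1
m&=(g>95)&(g<150)&(sat<14)
b=max(blobs(m),key=cv2.contourArea); print('plate mask',cv2.boundingRect(b),*rectw(p,b,.05))
cs=[]
for v in range(4,150):
    row=g[v,295:330].astype(float); w=np.clip(np.median(row)-row-20,0,None)
    if w.sum()>0: cs.append(ray(p,((w*np.arange(295,330)).sum()/w.sum(),v),.02)[:2])
cs=np.array(cs); l=cv2.fitLine((cs*1000).astype(np.float32),cv2.DIST_HUBER,0,.01,.01).ravel(); print('line',l[:2],l[2:]/1000,np.degrees(np.arctan2(l[1],l[0])),len(cs), cs[-1])
ux=np.array(l[:2])*np.sign(l[0]); uy=np.array([-ux[1],ux[0]])
hc=X.mean(0); print('hs offset from line (expect .105)',(hc-l[2:]/1000)@uy)
# tin rim
m=np.zeros(g.shape,bool); m[40:118,372:452]=1; m&=g<95
m=cv2.morphologyEx(m.astype(np.uint8),cv2.MORPH_CLOSE,np.ones((9,9)))
b=max(blobs(m),key=cv2.contourArea); print('tin',cv2.boundingRect(b),*rectw(p,b,.044))
t=rectw(p,b,.044)[0]; print('tin off',(t-l[2:]/1000)@uy, 'along x: hs',(hc-l[2:]/1000)@ux,'tin',(t-l[2:]/1000)@ux)
# tray front edge: line end
for v in range(145,165): print(v,g[v,312],g[v,300],end=';')
# pad in gripper
for c in pad_blob(I): print('\npad',cv2.boundingRect(c),*rectw(p,c,.2-.0018+.0085))
P=pickle.load(open('P.pkl','rb'))['B']
for uv in [(326.5,47),(315.5,168)]: print(ray(P,uv,.02))
E
```

```text
corners [[0.6796, 0.1814], [0.675, 0.1256], [0.599, 0.1331], [0.6041, 0.189]] sides [0.056  0.0764 0.0561 0.0759] centre [0.63942923 0.15725035]
plate mask (171, 33, 66, 89) [0.639874   0.15738532] (np.float32(0.0799441), np.float32(0.05728463)) -0.086661816
line [ 0.99632555 -0.08564712] [0.65533525 0.05191488] -4.9132376 146 [0.55891281 0.06027166]
hs offset from line (expect .105) 0.10358611895193837
tin (381, 47, 64, 65) [ 0.62067384 -0.04718724] (np.float32(0.06351271), np.float32(0.05894309)) -1.1600724
tin off -0.10170662 along x: hs -0.02486924752064 tin -0.02604624
145 108 181;146 105 182;147 108 183;148 105 181;149 108 182;150 106 184;151 110 187;152 115 192;153 118 197;154 126 197;155 138 191;156 161 182;157 176 179;158 182 181;159 182 181;160 181 180;161 180 181;162 180 183;163 180 183;164 180 182;
pad (281, 211, 69, 64) [0.52867925 0.05886562] (np.float32(0.039521705), np.float32(0.039390594)) -0.086712
[0.71315963 0.04624514 0.02      ]
[0.54664469 0.06072667 0.02      ]
```

View pics/zD.png

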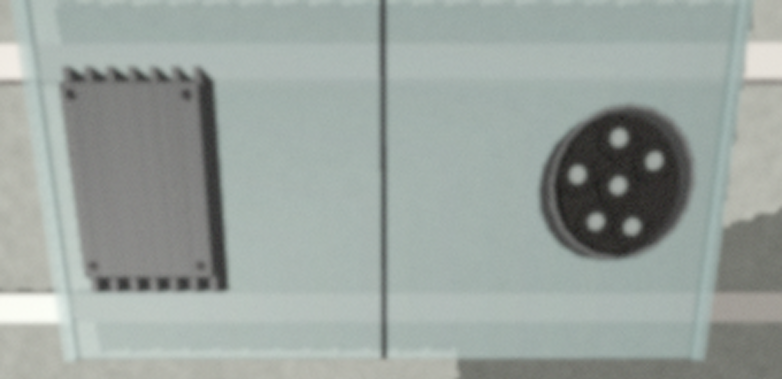

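The heat sink centre agrees with line + 105 mm to about 1.4 mm, so I'm using (0.6395, 0.158) with yaw -0.086. Placing the pad.

```bash
python3 - <<'E'
from h import *
import pickle
q=q_down(-.086-np.pi/2)
x,y=.6393,.158
r.movep((x,y,.10),q)
r.servo_line((x,y,.060),q,rate=.1)
st=r.servo_line((x,y,.0517),q,rate=.03,stop_force=4)
print('stop',st,telemetry.sense()['tool_pos'])
r.command_gripper(.056); r.hold(.1)
r.servo_line((x,y,.11),q,rate=.15)
r.movep((.54,.158,.20),q); r.hold(.2)
pickle.dump(vision.camera_params('wrist'),open('PE.pkl','wb')); I=vision.snapshot('wrist'); cv2.imwrite('pics/wE.png',I)
print(telemetry.sense()['time_s'])
cv2.imwrite('pics/zE.png',cv2.resize(I[0:240,180:460],None,fx=2.5,fy=2.5,interpolation=cv2.INTER_CUBIC))
E
```

```text
stop True [0.63951415 0.15814755 0.05174003]
13.7333
```

View pics/zE.png

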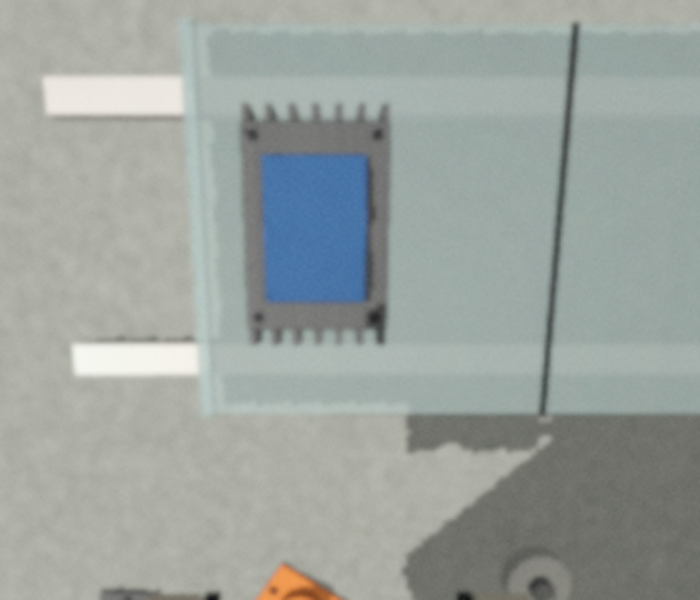

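The pad lies flat on the heat sink, spanning crop pixels x 262–367 and y 153–302 on a plate of x 246–387, y 122–328. Measuring its offset.

```bash
python3 - <<'E'
from h import *
import pickle
p=pickle.load(open('PE.pkl','rb')); I=cv2.imread('pics/wE.png')
pc=[c for c in pad_blob(I) if cv2.boundingRect(c)[1]<150]
t=rectw(p,pc[0],.057); print('pad',*t)
g=I.max(2).astype(int); sat=g-I.min(2)
f=lambda u,v:((u+.5)/2.5-.5+180,(v+.5)/2.5-.5)
# edge profiles
col=np.median(g[:,285:290],axis=1); 
print('rows @u~287',[(v,int(g[v,282]),int(g[v,310]),int(g[v,327])) for v in list(range(44,64))+list(range(118,138))])
print('cols @v92', [(u,int(g[60:62,u].mean()),int(g[92,u]),int(g[124,u])) for u in list(range(270,292))+list(range(322,342))])
E
```

```text
pad [0.63929844 0.1585533 ] (np.float32(0.051656064), np.float32(0.038747232)) -0.08556962
rows @u~287 [(44, 174, 180, 174), (45, 162, 176, 172), (46, 148, 170, 161), (47, 135, 152, 149), (48, 121, 133, 132), (49, 115, 121, 119), (50, 111, 119, 115), (51, 103, 119, 115), (52, 92, 120, 114), (53, 84, 119, 112), (54, 78, 120, 111), (55, 91, 118, 113), (56, 105, 118, 113), (57, 114, 118, 115), (58, 118, 119, 117), (59, 119, 118, 113), (60, 117, 120, 114), (61, 115, 133, 114), (62, 120, 152, 112), (63, 118, 164, 109), (118, 127, 164, 91), (119, 126, 159, 92), (120, 125, 145, 102), (121, 124, 129, 114), (122, 124, 120, 115), (123, 122, 120, 109), (124, 116, 120, 96), (125, 98, 121, 83), (126, 85, 123, 73), (127, 87, 122, 73), (128, 99, 120, 76), (129, 115, 123, 82), (130, 117, 124, 91), (131, 109, 136, 122), (132, 102, 148, 150), (133, 102, 163, 164), (134, 105, 167, 171), (135, 106, 168, 172), (136, 115, 171, 174), (137, 143, 176, 178)]
cols @v92 [(270, 171, 172, 175), (271, 171, 171, 173), (272, 171, 171, 172), (273, 171, 169, 175), (274, 168, 172, 172), (275, 158, 173, 174), (276, 144, 166, 173), (277, 127, 152, 168), (278, 121, 134, 156), (279, 123, 128, 136), (280, 123, 124, 129), (281, 119, 125, 122), (282, 116, 120, 116), (283, 118, 120, 111), (284, 121, 129, 111), (285, 125, 152, 116), (286, 127, 164, 121), (287, 127, 167, 124), (288, 128, 168, 123), (289, 125, 167, 123), (290, 124, 169, 124), (291, 122, 166, 123), (322, 122, 167, 119), (323, 124, 166, 119), (324, 123, 166, 118), (325, 123, 156, 115), (326, 118, 136, 108), (327, 114, 103, 96), (328, 114, 104, 83), (329, 117, 113, 78), (330, 118, 118, 70), (331, 117, 118, 67), (332, 118, 117, 72), (333, 117, 116, 84), (334, 117, 126, 116), (335, 127, 148, 149), (336, 146, 164, 166), (337, 162, 170, 172), (338, 167, 171, 172), (339, 169, 169, 174), (340, 167, 170, 172), (341, 169, 170, 171)]
```

```bash
python3 - <<'E'
from h import *
I=cv2.imread('pics/wE.png')
cv2.imwrite('pics/zE2.png',cv2.resize(I[38:142,270:342],None,fx=5.5,fy=5.5,interpolation=cv2.INTER_CUBIC))
E
```

```text
(no output)
```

View pics/zE2.png

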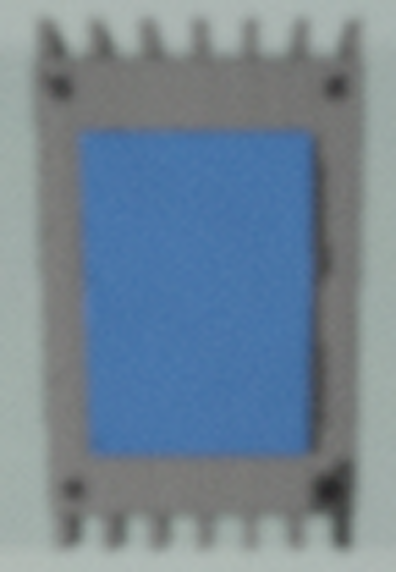

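```bash
python3 - <<'E'
from h import *
import pickle
p=pickle.load(open('PE.pkl','rb'))
f=lambda u,v,z:ray(p,(u,v),z)[:2]
a,b=f(277.8,92,.05),f(334.8,92,.05); c,d=f(284.5,92,.057),f(326.2,92,.057)
print('y: plate',(a+b)/2,np.linalg.norm(a-b),'pad',(c+d)/2,np.linalg.norm(c-d))
a,b=f(305,48.3,.05),f(305,131,.05); c,d=f(305,61.3,.057),f(305,120.7,.057)
print('x: plate',(a+b)/2,np.linalg.norm(a-b),'pad',(c+d)/2,np.linalg.norm(c-d))
E
```

```text
y: plate [0.63902691 0.15834867] 0.05654675951928683 pad [0.63870103 0.15911384] 0.04041949914687953
x: plate [0.63976748 0.15957639] 0.07664253483112353 pad [0.638855   0.15944162] 0.0538864431161615
```

The pad is centred within about 1 mm and aligned. Now a close look at the transistor.

```bash
python3 - <<'E'
from h import *
import pickle
q=q_down(-np.pi/2)
r.movep((.41,.25,.15),q); r.hold(.2)
pickle.dump(vision.camera_params('wrist'),open('PF.pkl','wb')); I=vision.snapshot('wrist'); cv2.imwrite('pics/wF.png',I)
print(telemetry.sense()['time_s'],telemetry.sense()['tool_pos'])
cv2.imwrite('pics/zF.png',cv2.resize(I[90:240,210:360],None,fx=4,fy=4,interpolation=cv2.INTER_CUBIC))
E
```

```text
14.6917 [0.41069981 0.2497109  0.15003992]
```

View pics/wF.png

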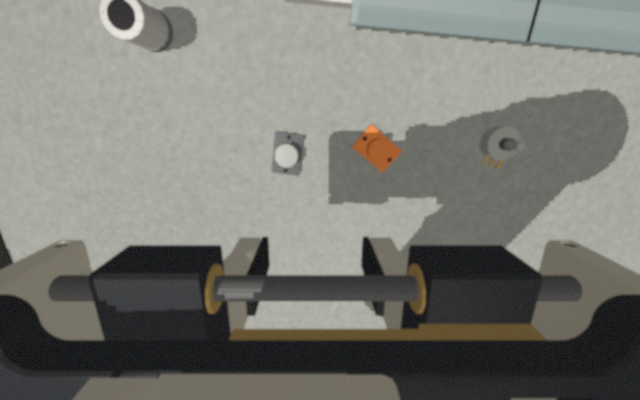

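View pics/zF.png

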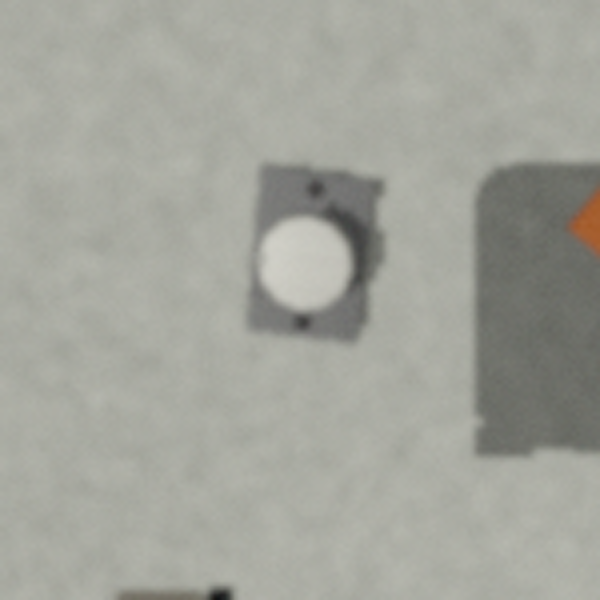

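The crop shows the steel transistor: flange holes at (317,188) and (303,322), can top at (306,263). Orange is separate on the right.

```bash
python3 - <<'E'
from h import *
import pickle
p=pickle.load(open('PF.pkl','rb')); I=cv2.imread('pics/wF.png'); g=I.max(2)
f=lambda u,v,z:ray(p,((u+.5)/4-.5+210,(v+.5)/4-.5+90),z)[:2]
a,b=f(317,188,.004),f(303,322,.004); d=a-b
print('holes mid',(a+b)/2,'yaw',np.degrees(np.arctan2(d[1],d[0])),np.linalg.norm(d))
roi=np.zeros(g.shape,bool); roi[125:180,265:312]=1
for c in blobs(roi&(g>195),50): (u,rad)=cv2.minEnclosingCircle(c); print('can',u,rad,ray(p,u,.017)[:2])
for c in blobs(roi&((g<150)|(g>195)),50): print('flange+can',cv2.boundingRect(c),*rectw(p,c,.004))
C=[(261,164),(366,174),(355,341),(248,328)]
X=np.array([f(u,v,.004) for u,v in C]); print(X.mean(0),np.linalg.norm(X-np.roll(X,-1,0),axis=1), [np.degrees(np.arctan2(*(e[::-1]))) for e in (X[0]-X[3],X[1]-X[2])])
E
```

```text
holes mid [0.44911528 0.27972804] yaw -7.6391774807592885 0.035292505501136495
can (283.5, 155.0) 9.34087085723877 [0.4496221  0.28211878]
flange+can (276, 146, 16, 19) [0.4476322  0.28365296] (np.float32(0.018855097), np.float32(0.015860468)) -0.00035250187
flange+can (272, 131, 34, 45) [0.4495794  0.27773046] (np.float32(0.044990428), np.float32(0.033705898)) -0.13069189
[0.4498028  0.28034386] [0.02695166 0.04380446 0.02872279 0.04294276] [np.float64(-7.0341273472280745), np.float64(-4.701447593370184)]
```

```bash
python3 - <<'E'
from h import *
q=q_down(-.125-np.pi/2); x,y=.4495,.2800
r.command_gripper(.048,15)
r.movep((x,y,.06),q)
st=r.servo_line((x,y,.0008),rate=.06,stop_force=5)
print('stop',st,telemetry.sense()['tool_pos'])
r.command_gripper(.02,15); print('w',telemetry.sense()['width'])
r.servo_line((x,y,.11),rate=.15); s=telemetry.sense(); print('w',s['width'],s['time_s'])
I=vision.snapshot('wrist'); cv2.imwrite('pics/wG.png',I)
import pickle; pickle.dump(vision.camera_params('wrist'),open('PG.pkl','wb'))
E
```

```text
stop True [4.49086358e-01 2.79486316e-01 3.04259680e-04]
w 0.029797860375598978
w 0.02960773252289655 17.925
```

View pics/wG.png

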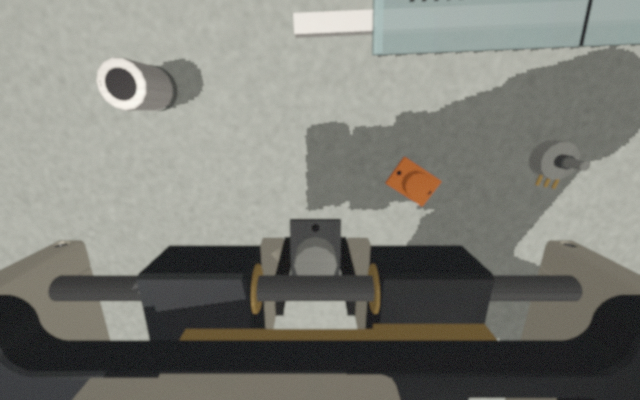

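The transistor is held level, with its far edge at about (316,219).

```bash
python3 - <<'E'
from h import *
import pickle
p=pickle.load(open('PG.pkl','rb')); s=telemetry.sense(); T=R.from_quat(s['ee_rot']).as_matrix()
I=cv2.imread('pics/wG.png'); g=I.max(2); print(s['tool_pos'],[(v,int(g[v,300]),int(g[v,332])) for v in range(213,226)])
z=s['tool_pos'][2]+.0035
for v in (218.5,219.5): print('far edge tool',T.T@(ray(p,(316,v),z)-s['tool_pos']))
p=pickle.load(open('PD.pkl','rb'))['D']; print('pad far', ray(p,(315,210.5),.1997-.0018+.007))
print('hole',T.T@(ray(pickle.load(open('PG.pkl','rb')),(316,227.5),z)-s['tool_pos']))
E
```

```text
[0.44881044 0.27923684 0.10874239] [(213, 180, 179), (214, 181, 178), (215, 178, 176), (216, 177, 176), (217, 166, 165), (218, 139, 140), (219, 93, 93), (220, 66, 63), (221, 66, 68), (222, 70, 70), (223, 69, 74), (224, 75, 73), (225, 75, 73)]
far edge tool [-0.00011035 -0.00357448  0.0226851 ]
far edge tool [-0.00010909 -0.00357249  0.02207624]
pad far [0.54802833 0.05719693 0.2049    ]
hole [-9.88815214e-05 -3.55641492e-03  1.71557470e-02]
```

```bash
python3 - <<'E'
from h import *
import pickle
q=q_down(-.086-np.pi/2); x,y=.6392,.158
r.movep((x,y,.12),q)
r.servo_line((x,y,.067),q,rate=.1)
st=r.servo_line((x,y,.0565),q,rate=.03,stop_force=3)
print('stop',st,telemetry.sense()['tool_pos'])
r.command_gripper(.046); r.hold(.1)
r.servo_line((x,y,.12),q,rate=.15)
r.movep((.54,.158,.20),q); r.hold(.2)
pickle.dump(vision.camera_params('wrist'),open('PH.pkl','wb')); I=vision.snapshot('wrist'); cv2.imwrite('pics/wH.png',I)
print(telemetry.sense()['time_s'])
cv2.imwrite('pics/zH.png',cv2.resize(I[38:142,265:347],None,fx=5.5,fy=5.5,interpolation=cv2.INTER_CUBIC))
r.movep((.40,.055,.15),q_down(-np.pi/2)); r.hold(.2)
pickle.dump(vision.camera_params('wrist'),open('PI.pkl','wb')); I=vision.snapshot('wrist'); cv2.imwrite('pics/wI.png',I)
print(telemetry.sense()['time_s'],telemetry.sense()['tool_pos'])
E
```

```text
stop True [0.63947356 0.15813995 0.0573655 ]
21.9833
22.9833 [0.40061773 0.05544268 0.14998303]
```

View pics/zH.png

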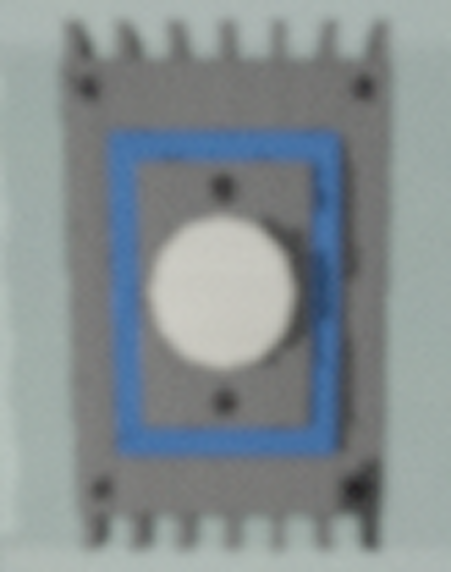

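View pics/wI.png

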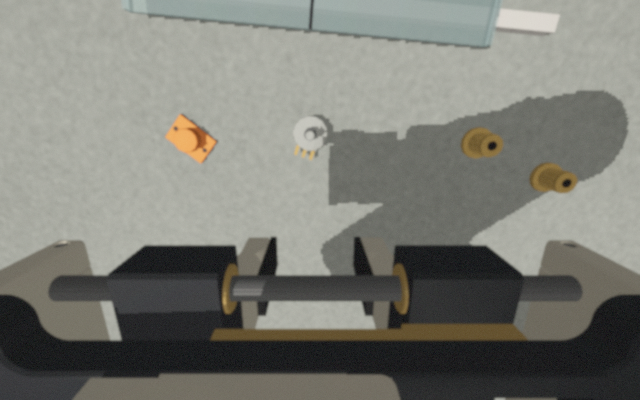

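The stack is centred: blue margins are about 27/30 px sideways and 29/27 px lengthways at 5.5x, so under 0.5 mm off. The pot is at about (310,132) with its lugs at (305,153). Measuring it.

```bash
python3 - <<'E'
from h import *
I=cv2.imread('pics/wI.png')
cv2.imwrite('pics/zI.png',cv2.resize(I[105:170,275:350],None,fx=8,fy=8,interpolation=cv2.INTER_CUBIC))
c=I[115:205,450:590]; cv2.imwrite('pics/zI2.png',cv2.resize(c,None,fx=5,fy=5,interpolation=cv2.INTER_CUBIC))
E
```

```text
(no output)
```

View pics/zI.png

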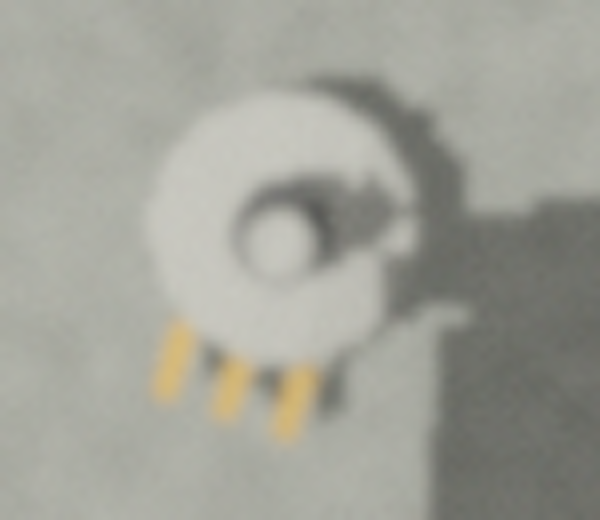

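View pics/zI2.png

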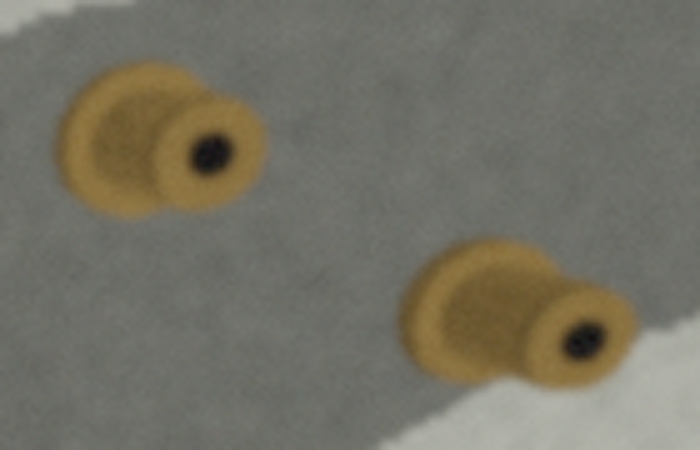

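```bash
python3 - <<'E'
from h import *
import pickle
p=pickle.load(open('PI.pkl','rb'))
f=lambda u,v,z:ray(p,((u+.5)/8-.5+275,(v+.5)/8-.5+105),z)[:2]
c=f(281,225,.016); print('body',c,'dia',np.linalg.norm(f(148,225,.016)-f(415,225,.016)),np.linalg.norm(f(281,90,.016)-f(281,360,.016)))
print('shaft',f(279,245,.04))
for z in(.004,.01):
    e=c-f(228,412,z); print('lug yaw',np.arctan2(e[1],e[0]),np.linalg.norm(e))
g=lambda u,v,z:ray(p,((u+.5)/5-.5+450,(v+.5)/5-.5+115),z)[:2]
print('jack top',g(211,153,.03),'flange',g(136,138,.006), 'dia',np.linalg.norm(g(57,138,.006)-g(215,138,.006)))
print('jack2 top',g(584,341,.03))
E
```

```text
body [0.46136877 0.0615085 ] dia 0.032875095399933114 0.03244134107199729
shaft [0.46086574 0.06131102]
lug yaw -0.28546981548547157 0.025861783848285316
lug yaw -0.286090517197934 0.024927179866209563
jack top [ 0.45095446 -0.11160603] flange [ 0.45129111 -0.11015773] dia 0.032497793075932584
jack2 top [ 0.41435535 -0.19201648]
```

Body and shaft agree within 0.5 mm: pot at (0.4611, 0.0614), yaw -0.28. I'm picking it and placing it at the tray centre (0.6305, 0.0538).

```bash
python3 - <<'E'
from h import *
import pickle
q=q_down(-.285-np.pi/2); x,y=.4611,.0614
r.command_gripper(.056,15)
r.movep((x,y,.08),q)
print(r.servo_line((x,y,.003),rate=.08,stop_force=5),telemetry.sense()['tool_pos'])
r.command_gripper(.02,15); print('w',telemetry.sense()['width'],telemetry.sense()['tool_pos'])
r.servo_line((x,y,.13),rate=.2); print('w',telemetry.sense()['width'])
q=q_down(-.086-np.pi/2); x,y=.6305,.0538
r.movep((x,y,.09),q)
r.servo_line((x,y,.033),q,rate=.1)
print(r.servo_line((x,y,.0225),q,rate=.03,stop_force=3),telemetry.sense()['tool_pos'])
r.command_gripper(.05); r.hold(.1)
r.servo_line((x,y,.12),q,rate=.15)
r.movep((.53,.054,.20),q); r.hold(.2)
pickle.dump(vision.camera_params('wrist'),open('PJ.pkl','wb')); I=vision.snapshot('wrist'); cv2.imwrite('pics/wJ.png',I)
print(telemetry.sense()['time_s'])
cv2.imwrite('pics/zJ.png',cv2.resize(I[0:165,220:420],None,fx=3.6,fy=3.6,interpolation=cv2.INTER_CUBIC))
E
```

```text
False [0.46143872 0.06162113 0.00344602]
w 0.03332665397015009 [0.46115682 0.06139516 0.00317253]
w 0.033435827986215735
True [0.63070234 0.05391295 0.02300487]
30.4333
```

View pics/zJ.png

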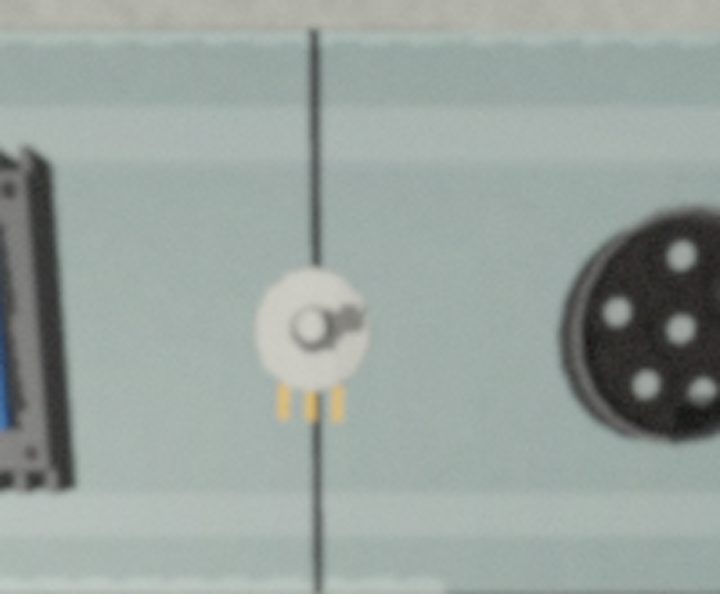

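The pot stands on the line (body centre crop (312,329), line at 315), lugs towards the robot. Next: measure its position relative to the line, then fetch the left socket.

```bash
python3 - <<'E'
from h import *
import pickle
p=pickle.load(open('PJ.pkl','rb'))
f=lambda u,v,z:ray(p,((u+.5)/3.6-.5+220,(v+.5)/3.6-.5),z)[:2]
a,b=f(314.5,60,.02),f(318,560,.02); ux=(a-b)/np.linalg.norm(a-b); uy=np.array([-ux[1],ux[0]])
c=f(312,329,.036); print('pot',c,'off line',(c-a)@uy,'shaft',f(312,327,.06),'yaw',np.arctan2(ux[1],ux[0]))
t,bt=f(314,30,.02),f(318.5,594,.02); print('edges',t,bt,'back edge dist',(t-c)@ux)
q=q_down(-.086-np.pi/2); x,y=.451,-.1108
r.command_gripper(.044,15)
r.movep((x,y,.10),q)
print(r.servo_line((x,y,.009),q,rate=.08,stop_force=5),telemetry.sense()['tool_pos'])
r.command_gripper(.01,15); print('w',telemetry.sense()['width'],telemetry.sense()['tool_pos'])
r.servo_line((x,y,.13),rate=.2); print('w',telemetry.sense()['width'],telemetry.sense()['time_s'])
cv2.imwrite('pics/wK.png',vision.snapshot('wrist'))
E
```

```text
pot [0.63080443 0.05478196] off line 0.000890281845954217 shaft [0.62984526 0.05420441] yaw -0.08567748765520893
edges [0.70967472 0.04719584] [0.55110945 0.06064752] back edge dist 0.07923015414741284
False [ 0.45135173 -0.11075684  0.00941022]
w 0.021440830848408362 [ 0.45110954 -0.11082793  0.00919579]
w 0.021321383633157807 34.2167
```

View pics/wK.png

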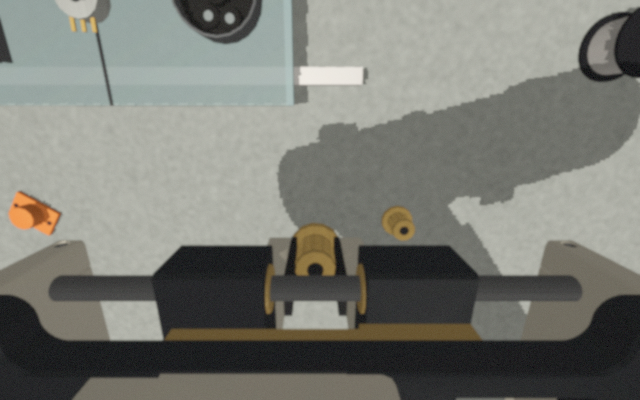

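The left socket is in the gripper and the look-alike is still on the desk at (398,222). Placing it 53 mm behind the pot.

```bash
python3 - <<'E'
from h import *
import pickle
q=q_down(-.086-np.pi/2); x,y=.6833,.0490
r.movep((x,y,.12),q)
r.servo_line((x,y,.039),q,rate=.1)
print(r.servo_line((x,y,.0283),q,rate=.03,stop_force=3),telemetry.sense()['tool_pos'])
r.command_gripper(.042); r.hold(.1)
r.servo_line((x,y,.13),q,rate=.15)
r.movep((.55,.054,.23),q); r.hold(.2)
pickle.dump(vision.camera_params('wrist'),open('PL.pkl','wb')); I=vision.snapshot('wrist'); cv2.imwrite('pics/wL.png',I)
print(telemetry.sense()['time_s'])
cv2.imwrite('pics/zL.png',cv2.resize(I[0:180,180:450],None,fx=2.9,fy=2.9,interpolation=cv2.INTER_CUBIC))
cv2.imwrite('pics/topL.png',vision.snapshot('top'))
E
```

```text
True [0.68349921 0.04913339 0.02896409]
39.1917
```

View pics/zL.png

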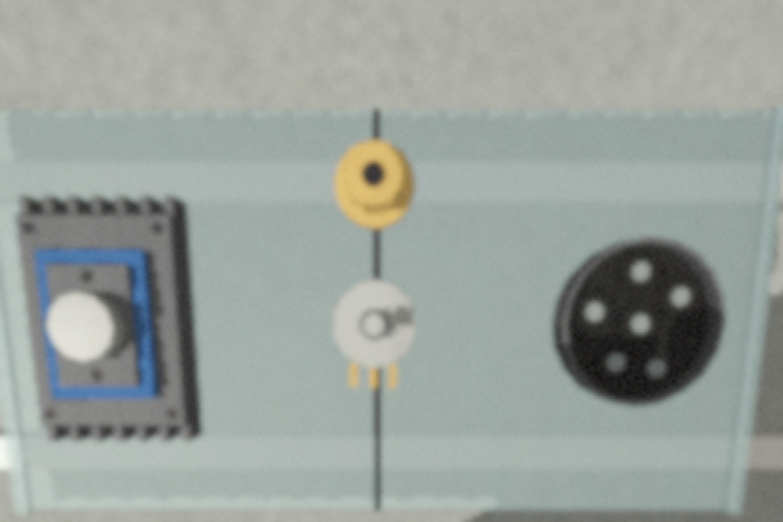

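View pics/topL.png

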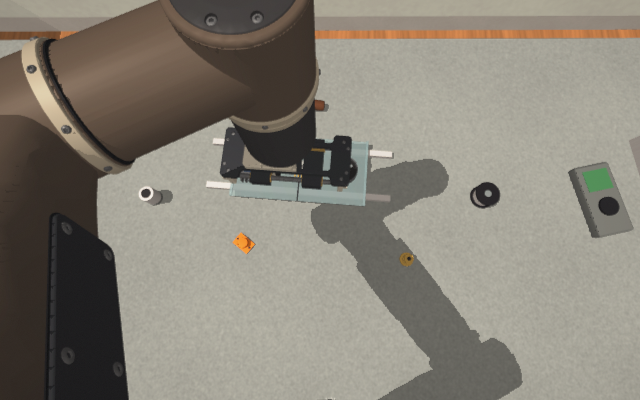

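The socket stands behind the pot on the line. In the crop the flange is about (374,184) and the pot (373,323). Reel, capacitor, tin, orange part and second socket look unmoved. A numeric check of gap and line:

```bash
python3 - <<'E'
from h import *
import pickle
p=pickle.load(open('PL.pkl','rb'))
f=lambda u,v,z:ray(p,((u+.5)/2.9-.5+180,(v+.5)/2.9-.5),z)[:2]
a,b=f(376.5,118,.02),f(377.5,480,.02); ux=(a-b)/np.linalg.norm(a-b); uy=np.array([-ux[1],ux[0]])
j=f(374,185,.026); jt=f(373.5,174,.05); k=f(373,323,.036)
for n,c in (('jack',j),('jacktop',jt),('pot',k)): print(n,c,'off line',((c-a)@uy).round(4))
print('gap',(j-k)@ux-.033,'top-based',(jt-k)@ux-.033, 'edge-edge',(f(375,228,.022)-f(375,279,.036))@ux)
I0=cv2.imread('pics/top0.png').astype(int);I1=cv2.imread('pics/topL.png').astype(int)
for n,(u,v) in dict(cap=(150,195),reel=(485,195),jack2=(407,259),orange=(243,243)).items():
    d=np.abs(I0-I1)[v-14:v+14,u-14:u+14].max(2); print(n,np.median(d),(d>40).mean().round(3))
E
```

```text
jack [0.68232124 0.05027533] off line 0.001
jacktop [0.68258485 0.04995129] off line 0.0007
pot [0.63098251 0.0552134 ] off line 0.0014
gap 0.018574078871147127 top-based 0.01886515840091281 edge-edge 0.01988083511054511
cap 33.0 0.028
reel 11.0 0.0
jack2 34.0 0.091
orange 33.0 0.014
```

```bash
python3 - <<'E'
from h import *
r.movep((.42,.25,.25),q_down(-np.pi/2)); r.hold(.2)
cv2.imwrite('pics/topM.png',vision.snapshot('top')); print(telemetry.sense()['time_s'])
r.sign_off()
E
```

```text
40.425
the job is handed in; nothing more can be done
```

View pics/topM.png

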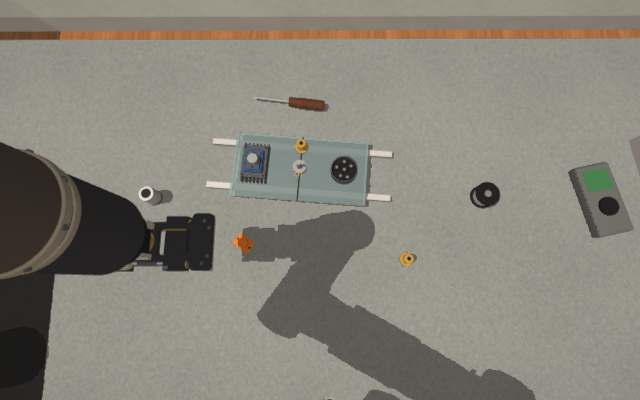

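All four parts are laid out as asked, in the order asked, and the job was handed in at 40.4 s. No check failed outright.

- **Pad and transistor:** The pad is centred on the heat sink within about 1 mm. The transistor is centred on the pad within about 0.5 mm. Long sides are aligned.
- **Pot:** It stands shaft up at the tray's middle, with its lugs towards the robot. It measured 0.9 mm off the line, then 1.4 mm in a later view.
- **Jack socket:** I took the left-hand one of the two. It stands flange down on the line, 0.7–1.0 mm off. Its gap to the pot measured 18.6–19.9 mm depending on the method.
- **Left alone:** The tin, reel, capacitor, orange look-alike and second socket look unmoved in the last top picture, judged by eye. A pixel comparison was muddied by shadows and exposure.
- **Disagreement:** Before placing, the heat sink measured 103.6 mm and the tin 101.7 mm from the line, not 105 mm. I put this down to camera calibration and aimed the pad at a point between the measured and nominal positions.

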